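# Tip the weld-test coupons out of the lidded sample box

### The arm

A 6-joint arm with a two-finger parallel gripper is mounted at the origin on the work surface. World frame = base frame: x ahead of the robot, y to its left, z up, the work surface at z = 0. Lengths are in m, angles in rad, forces in N, time in s.
With the tool pointing down it reaches from about 0.325 to 0.75 m from the base axis. Payload 7.6 kg.
Tool frame: the origin (TCP) lies on the centre line of the jaws, within the pads' length; the fingertips stand 14 mm ahead of it and the grasp point (between the pads) lies 5 mm behind it (arm.tip_extent is the distance from the TCP to the fingertips, in m); z points along the fingers, y is the line along which they close (so a half turn about z gives the same grasp; the last joint's range is limited). The gripper opens to 85 mm and grips with 20 to 120 N. Pads are 22 mm wide; open, the fingers measure 114 mm over their backs; the gripper's body (76 mm by 85 mm) begins 54 mm behind the grasp point. The pads swing forward as they close: fully open they stand 13 mm farther back than shut.
Start: joints at [1.266, 0.052, 1.401, -0, 1.689, -0.07], TCP at [0.122, 0.511, 0.245] pointing down, gripper open.
Joint ranges: [-2.9, 2.9], [-0.91, 2.17], [0.12, 2.37], [-1.06, 4.2], [0.26, 2.73], [-2.93, 2.93]. Speed limits (rad/s): [2.57, 2.57, 3.01, 3.14, 3.14, 3.14].

### API

Orientations are given as a rotation vector (axis times angle).
In Python, from station import readout, grab_frame, calibration, job, arm gives the robot as it stands.
- The arm moves only by the tool move_arm, never from a script. Its argument "increments" is text: rows parted by semicolons, each of 7 numbers parted by spaces: the opening in per cent of the stroke, from 0 (shut) to 100 (fully open), then the shift along the world's x, y, z in m, then the turn, a rotation vector about the world's x, y, z in rad. In form: fingers tx ty tz wx wy wz; .... A call has exactly 10 rows; each row shifts and turns the commanded pose from where the row before left it; what a row does not reach is not made up. A row lasts 1/10 s, in which the tool goes at most 50 mm and 8.59 degrees, less where a joint would pass 70% of its speed; a pose out of reach is approached as far as the arm can. A call with a gripper value outside its range is refused whole. The fingers move at their own pace and stop on an object; "newtons" is the grip in N (left out, the last holds). Time passes only in rows, so rows that do not move let the fingers close, or fill a call up. It gives the time, the measured TCP pose, the force, the opening and the grip force at its end, in the units of the state.
- readout.sense(): the state, without advancing time (a new reading comes with each control period).
- grab_frame(name): name is "scene" or "side" or "wrist"; returns the picture (384x512x3 uint8, blue, green, red); there is no depth.
- calibration(name): a dict with "fx", "fy", "cx", "cy" (pixels), "dist_coeffs" ([k1, k2, p1, p2, k3] as OpenCV has them; the pictures are not rectified), "rvec" (rotation vector, rad) and "tvec" (3), from world to camera coordinates, as OpenCV has them; the wrist camera has in their place "T_tool_cam" (4x4, takes a point from camera to tool coordinates, whose origin is the TCP and whose axes are the flange's). Camera axes: x right, y down, z forward; pixel columns grow to the right and rows downward; lengths in m; the calibration is good to about 2 mm. A picture is of the moment at which its call begins: read the wrist's pose just before it. calibration takes no time and is no camera call.
- job.hand_in(): hands the job in; it is judged then, once.
The state is a dict: "clock": time; "q": joint angles; "dq": joint speeds; "effort": joint torques, N m; "tcp_pos": TCP position; "eef_rot": TCP orientation; "contact_force": force on the tool from outside, world axes, zero at the start; "torque": the same for the moment, N m; "opening": opening from 0.0 (shut) to 1.0 (fully open); "grasp_force": force on a finger pad.
Only numpy, scipy, OpenCV 4.12 (cv2) and the standard library are available. Lean on these libraries where they do the work, as an engineer would, in place of code of your own. Each camera call takes 0.05 s, during which the arm holds its last target. There are 200 camera calls.

### The job

Bring the yellow bin under the pouring lip of the blue sample box, swing the box's clear lid all the way back until it clicks past its detent and stays there by itself, and only then tip the box by its red side grip so that all three square-tube coupons drop into the bin. Finally lower the box back down onto its rest, with the bin standing flat on the table, and let go. Leave the wire spool, the spray can, the magnet square and the hammer where they are.

Things in the scene. Friction and masses are not known exactly. Their poses are not given: they have to be found in the camera images.
- station: Fixed grey cradle of the blue box. Origin on the table under the box, z up; +x from the pouring lip to the box's back (it pours towards -x), y along both hinges. Base x -30 to 75, y +/-75 mm. Slanted cheeks at y +/-66 mm rise to the tip axis; below z 50 mm they stay behind x -57, so the bin's end may stand at x -65 mm. Box: y +/-50 mm, mouth at z 95 from x -75 (lip) to 54 mm, floor z 30 mm.
- tip_axis (a point): Middle of the pouring lip, on the box's tip axis (station x -75, y 0, z 95 mm); stays put as the box tips. The front wall slopes up to the lip at 60 degrees from the floor, so tips of 1.7 rad or more make it a steep chute.
- tip_knob (a point): Centre of the red tipping grip: a block 28 mm along station y, 26 mm the other ways, swivelling freely about y on the end of a 10 mm steel arm from the tip axis, so a firm pinch along station y need not turn. Box down: station x 10, y 138, z 145 mm (88 mm from the box's side). It circles the tip axis at 98.6 mm radius, up, then towards -x. About 5 to 8 N lift it.
- tip (a joint): Tilt of the box about the lip: 0 = down on its rest, grows as its back rises and it pours towards station -x, stop at 2.0 rad. Falls slowly back (or stays over) when released.
- lid_hinge (a point): Middle of the lid's hinge, at the back of the box (station x +57, y 0, z 96 mm with the box down), axis along station y. The lid is 106 mm wide (station y +/-53), 136 mm long and 6 mm thick, clear with an orange rim; opened, it swings along over the lip as the box tips.
- lid_handle (a point): Centre of the red grip block ahead of the clear lid's front edge: 28 mm along station y, 20 mm the other ways, swivelling freely about y on a 10 mm stem, so a firm pinch from above along y need not turn. It circles the lid hinge at 164 mm radius from the front (shut: station x -107, z 99 mm) over the top (z 260) to the back (open: x 172, z 213 mm).
- lid (a joint): Opening of the lid relative to the box: 0 = shut, 1.57 = upright, stop at 2.35 rad. An over-centre spring pulls it shut (with up to 0.5 N m, about 4 N at the handle) anywhere below 2.0 rad and holds it open against the stop above that, also while the box is tipped.
- bin_center (a point): Centre (half-way up) of the loose yellow open bin, outer 165 mm (its x) by 150 mm (its y) by 50 mm high, walls 4 mm, 0.35 kg. Its -x end carries the grip tab; its +x end goes under the lip, with the bin's x parallel to the station's.
- bin_tab (a point): Grip point of the bin's black upright tab, on the outside of its -x end, 84.5 mm from its centre, 78 mm above the bin's underside: tab 12 mm thick (bin x), 44 mm wide (bin y), top 95 mm above the bin's underside. Axes as the bin's.
- coupon0_center (a point): Centre of one of three loose square-tube steel coupons in the box, 26 x 26 x 60 mm (long along its y), about 0.11 kg.
- coupon1_center (a point): Centre of one of three loose square-tube steel coupons in the box, 26 x 26 x 60 mm (long along its y), about 0.11 kg.
- coupon2_center (a point): Centre of one of three loose square-tube steel coupons in the box, 26 x 26 x 60 mm (long along its y), about 0.11 kg.
- wire_spool: Bystander: black spool with copper wire, lying flat, diameter 100 mm, 45 mm high. Origin at the centre of its underside.
- spray_can: Bystander: red can with white band, standing, diameter 58 mm, 140 mm high. Origin at the centre of its underside.
- magnet_square: Bystander: red angle magnet, standing, 90 mm (its x) by 22 mm (its y), 90 mm high. Origin at the centre of its underside.
- hammer: Bystander: hammer lying flat, 200 mm long along its x. Origin at its middle, underneath.
There are look-alikes about, which are no part of the job. What is shaped like the part that bears bin_center but brown is not meant.

How it is judged:
On the way, in this order (a step that is already met when the one before it is completed fails the run):
1. the lid is swung back past its detent, to at least 2.15 rad, with the box still down (value of joint lid above 2.15 rad and value of joint tip below 0.15 rad), for 0.2 s.
2. the box is tipped to at least 1.3 rad with the lid back (value of joint tip above 1.3 rad and value of joint lid above 2.1 rad), for 0.2 s.
At the end, for the whole second after the job is handed in: All three coupons lie inside the yellow bin (centres within its walls and below 15 mm above its rim), the bin stands flat on the table (tilt under 0.08 rad), and the box is back down on its rest (tip below 0.1 rad) (x of coupon0_center in the frame of bin_center between -0.082 and 0.082 m and y of coupon0_center in the frame of bin_center between -0.075 and 0.075 m and z of coupon0_center in the frame of bin_center between -0.02 and 0.04 m and x of coupon1_center in the frame of bin_center between -0.082 and 0.082 m and y of coupon1_center in the frame of bin_center between -0.075 and 0.075 m and z of coupon1_center in the frame of bin_center between -0.02 and 0.04 m and x of coupon2_center in the frame of bin_center between -0.082 and 0.082 m and y of coupon2_center in the frame of bin_center between -0.075 and 0.075 m and z of coupon2_center in the frame of bin_center between -0.02 and 0.04 m and value of joint tip below 0.1 rad and velocity of joint tip below 0.1 rad/s and angle between bin_center's own z axis and vertical below 0.08 rad and height (world z) of bin_center between 0.015 and 0.035 m); the robot touches nothing.
It fails at once if the box is tipped (over 0.2 rad) while its lid is not back past the detent (below 2.05 rad) (value of joint tip above 0.2 rad and value of joint lid below 2.05 rad).
It fails at once if a bystander is moved by more than 30 mm or tipped (distance of any of wire_spool, spray_can, magnet_square, hammer from where it was at the start of the episode above 0.03 m or angle between any of wire_spool, spray_can, magnet_square, hammer's own z axis and vertical above 0.3 rad).
It also fails if it takes over 72 s, if anything falls off the work surface, if the arm or the gripper's body presses on something with over 40 N, if the wrist force passes 120 N, or if a joint passes its speed limit or range.

## Working session

There is one attempt and no reset: what is moved stays moved. The work goes in short steps, Python scripts to look and compute and a tool call to move; the robot and the scene stay as the last step left them, time stands still between calls to the robot, and variables do not carry over. Pictures are saved under pics/ and viewed, at most 10 in all, crops included, and the job is handed in when it is done.

Besides the shell and the picture viewer there is one more tool, called after "Emit:" by a JSON object that holds its "api" and its "payload", one argument or row to a line. move_arm: Moves the arm, as the interface text tells. Its arguments: {"type":"object","properties":{"increments":{"type":"string"},"newtons":{"type":"number"}},"required":["increments"]}

```bash
mkdir -p pics; ls; cat > h.py <<'E'
import numpy as np, cv2
from station import readout, grab_frame, calibration, job, arm
def cam(n):
    c=calibration(n);K=np.array([[c['fx'],0,c['cx']],[0,c['fy'],c['cy']],[0,0,1.]]);D=np.array(c['dist_coeffs'],float)
    if 'rvec' in c:
        R=cv2.Rodrigues(np.array(c['rvec'],float))[0];t=np.array(c['tvec'],float).ravel()
    else:
        s=readout.sense();T=np.eye(4);T[:3,:3]=cv2.Rodrigues(np.array(s['eef_rot'],float))[0];T[:3,3]=s['tcp_pos']
        M=np.linalg.inv(T@np.array(c['T_tool_cam']));R=M[:3,:3];t=M[:3,3]
    return K,D,R,t
def ray(C,uv):
    K,D,R,t=C;p=cv2.undistortPoints(np.array(uv,float).reshape(-1,1,2),K,D).reshape(-1,2)
    d=np.c_[p,np.ones(len(p))]@R;return -R.T@t,d/np.linalg.norm(d,axis=1)[:,None]
def onz(C,uv,z):
    o,d=ray(C,uv);return o+d*((z-o[2])/d[:,2])[:,None]
def proj(C,P):
    K,D,R,t=C;return cv2.projectPoints(np.array(P,float).reshape(-1,3),cv2.Rodrigues(R)[0],t,K,D)[0].reshape(-1,2)
def tri(C1,u1,C2,u2):
    o1,d1=ray(C1,u1);o2,d2=ray(C2,u2);d1=d1[0];d2=d2[0]
    s=np.linalg.lstsq(np.c_[d1,-d2],o2-o1,rcond=None)[0];a=o1+s[0]*d1;b=o2+s[1]*d2
    return (a+b)/2,np.linalg.norm(a-b)
E
python3 - <<'E'
from h import *
a=grab_frame('scene');b=grab_frame('side')
cv2.imwrite('pics/scene0.png',a);cv2.imwrite('pics/side0.png',b)
for n in('scene','side'):
    C=cam(n);print(n,ray(C,[[256,192]]))
print(readout.sense())
E
```

```text
pics
scene (array([ 1.20637355, -0.508844  ,  1.21791902]), array([[-0.49951999,  0.35962444, -0.78813073]]))
side (array([ 0.03272587, -0.61574195,  0.74266559]), array([[ 0.47481083,  0.59436434, -0.64906526]]))
{'clock': 0.1, 'q': array([ 1.26567040e+00,  5.27559714e-02,  1.40161908e+00,  5.01688902e-07,
        1.68863383e+00, -7.02939381e-02]), 'dq': array([-5.08835718e-05, -3.03671446e-03, -2.96845312e-03,  6.46485664e-04,
        2.14684742e-03,  1.78589846e-03]), 'effort': array([ 1.19602249e-03, -3.82584965e+01, -3.60979986e+01, -1.50272200e-06,
        4.84632124e-03,  2.31810850e-05]), 'tcp_pos': array([0.12205378, 0.51035072, 0.24456805]), 'eef_rot': array([-3.67995037e-01, -3.11969802e+00,  2.18519401e-03]), 'contact_force': array([-0.26804768, -0.49258659, -0.95126132]), 'torque': array([0.02305421, 0.01458736, 0.03300989]), 'grasp_force': 0.0, 'opening': 0.9986716691347702}
```

View pics/scene0.png

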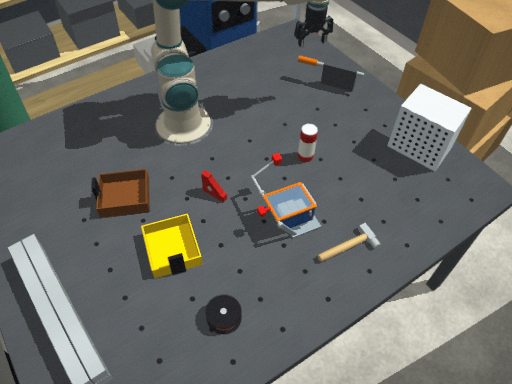

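View pics/side0.png

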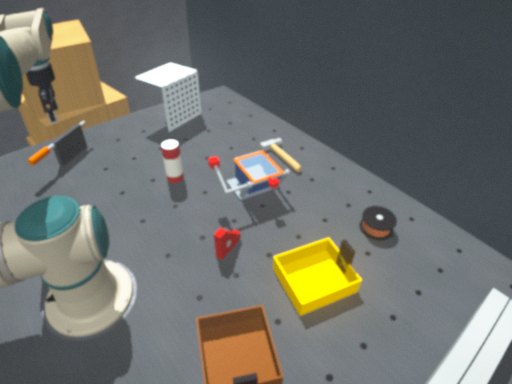

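The yellow bin is at scene (171,245), tab (177,263). The brown look-alike at (123,193) is rejected. The lid handle is at scene (263,210) and side (274,183); the tip knob is at scene (277,158) and side (214,161). The other red things are the magnet square at scene (213,186) and the can at (307,143). Next I measure these and make one close crop.

```bash
python3 - <<'E'
from h import *
I={n:cv2.imread(f'pics/{n}0.png') for n in('scene','side')};C={n:cam(n) for n in I}
M={}
for n in I:
    h=cv2.cvtColor(I[n],cv2.COLOR_BGR2HSV)
    red=(((h[...,0]<4)|(h[...,0]>176))&(h[...,1]>190)&(h[...,2]>90)).astype(np.uint8)
    org=((h[...,0]>5)&(h[...,0]<14)&(h[...,1]>190)&(h[...,2]>180)).astype(np.uint8)
    yel=((h[...,0]>22)&(h[...,0]<34)&(h[...,1]>180)&(h[...,2]>90)).astype(np.uint8)
    for nm,m,mn in(('red',red,15),('org',org,40),('yel',yel,200)):
        k,l,s,c=cv2.connectedComponentsWithStats(m)
        for i in range(1,k):
            if s[i,4]>mn: print(n,nm,s[i],c[i].round(1))
    M[n]=(red,org,yel)
    k,l,s,c=cv2.connectedComponentsWithStats(yel);i=1+np.argmax(s[1:,4])
    hull=cv2.convexHull(np.argwhere(l==i)[:,::-1].astype(np.float32));e=cv2.approxPolyDP(hull,5,True).reshape(-1,2);print(n,'yelhull',e.tolist())
    for z in(.05,0): print(z,onz(C[n],e,z).round(3).tolist())
kn,g=tri(C['scene'],[[277.,158.5]],C['side'],[[214.,161.]]);print('knob',kn,g)
hd,g=tri(C['scene'],[[263.,210.5]],C['side'],[[274.,183.]]);print('handle',hd,g)
a=cv2.resize(I['scene'][130:290,130:340],None,fx=3.8,fy=3.75,interpolation=2);
cv2.imwrite('pics/crop1.png',a[:600,:798])
E
```

```text
scene red [301 133  16   9  62] [307.6 136.8]
scene red [272 153  10  12  85] [276.5 158.4]
scene red [298 155   6   6  16] [300.4 157.6]
scene red [202 171  24  30 342] [212.5 186.1]
scene red [257 206  13  11  83] [262.4 210.4]
scene yel [ 142  214   60   64 2411] [170.4 243.5]
scene yelhull [[201.0, 264.0], [155.0, 277.0], [142.0, 226.0], [187.0, 214.0]]
0.05 [[0.599, -0.262, 0.05], [0.564, -0.395, 0.05], [0.382, -0.35, 0.05], [0.419, -0.209, 0.05]]
0 [[0.573, -0.251, 0.0], [0.536, -0.39, 0.0], [0.347, -0.343, 0.0], [0.386, -0.196, 0.0]]
side red [209 158   9   6  39] [213.1 160.3]
side red [269 178   9   8  44] [273.1 181.5]
side red [216 229  11   9  63] [220.3 233.3]
side red [228 231  11   4  26] [233.9 232.5]
side yel [ 274  238   87   77 4187] [315.2 275.4]
side yelhull [[357.0, 290.0], [300.0, 314.0], [274.0, 257.0], [328.0, 238.0], [360.0, 278.0]]
0.05 [[0.51, -0.404, 0.05], [0.362, -0.366, 0.05], [0.42, -0.208, 0.05], [0.576, -0.248, 0.05], [0.542, -0.387, 0.05]]
0 [[0.544, -0.389, 0.0], [0.385, -0.348, 0.0], [0.448, -0.179, 0.0], [0.615, -0.222, -0.0], [0.579, -0.37, 0.0]]
knob [0.45402271 0.11125889 0.15052088] 0.0002934884376997585
handle [ 0.57052439 -0.02393914  0.1001404 ] 0.005206072963367503
```

View pics/crop1.png

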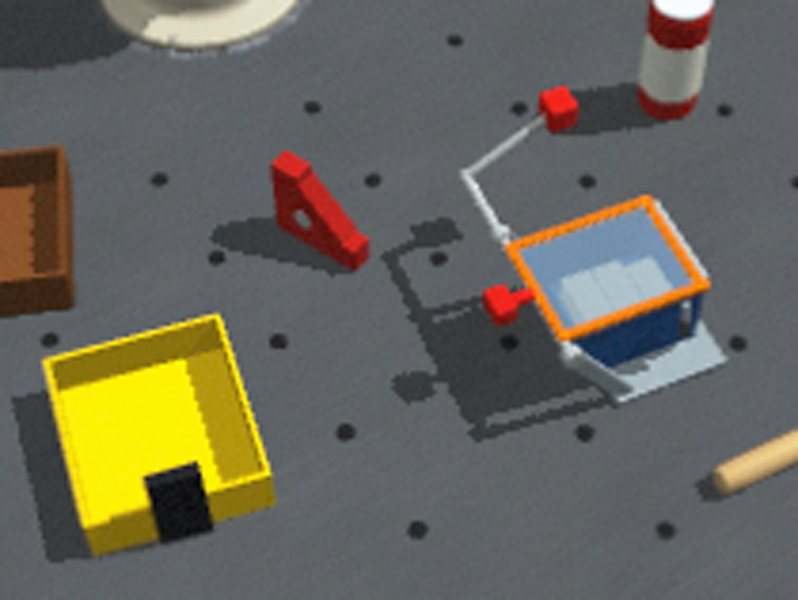

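The crop confirms the yellow bin with its black tab at crop (178,500), and the station with the clear lid, handle at crop (502,304) and knob at (558,108). Next I take the lid-rim and bin-rim corners.

```bash
python3 - <<'E'
from h import *
C=cam('scene');S=cam('side')
cr=lambda p:np.array(p,float)/[3.8,3.75]+130
lid=onz(C,cr([[648,198],[708,284],[562,338],[510,244]]),.099)
print('lid',lid.round(3).tolist(),[np.linalg.norm(lid[i]-lid[(i+1)%4]).round(3) for i in range(4)],lid.mean(0).round(3))
b=onz(C,cr([[45,360],[218,316],[272,472],[88,527]]),.05)
print('bin',b.round(3).tolist(),[np.linalg.norm(b[i]-b[(i+1)%4]).round(3) for i in range(4)],b.mean(0).round(3))
t=onz(C,cr([[146,477],[200,463]]),.095);print('tabtop',t.round(3).tolist(),t.mean(0))
for v in(lid[0]-lid[3],lid[1]-lid[2],lid[3]-lid[2],lid[0]-lid[1]):print('lid ang',np.degrees(np.arctan2(v[1],v[0])))
for v in(b[0]-b[3],b[1]-b[2],b[0]-b[1],b[3]-b[2]):print('bin ang',np.degrees(np.arctan2(v[1],v[0])))
E
```

```text
lid [[0.545, 0.143, 0.099], [0.644, 0.128, 0.099], [0.622, -0.004, 0.099], [0.521, 0.016, 0.099]] [np.float64(0.101), np.float64(0.133), np.float64(0.103), np.float64(0.128)] [0.583 0.071 0.099]
bin [[0.382, -0.35, 0.05], [0.421, -0.209, 0.05], [0.577, -0.247, 0.05], [0.542, -0.39, 0.05]] [np.float64(0.147), np.float64(0.16), np.float64(0.148), np.float64(0.165)] [ 0.48  -0.299  0.05 ]
tabtop [[0.553, -0.339, 0.095], [0.564, -0.298, 0.095]] [ 0.55861173 -0.31847793  0.095     ]
lid ang 79.5457957610377
lid ang 80.51552838064688
lid ang 168.81086697207343
lid ang 171.41657932656184
bin ang 165.9656864396291
bin ang 166.30048388825384
bin ang -105.34718826929344
bin ang -103.58323463466496
```

Emit:
{"api": "move_arm", "payload": {
  "increments": "100 0.022 -0.0415 0 0 0 -0.079;100 0.022 -0.0415 0 0 0 -0.079;100 0.022 -0.0415 0 0 0 -0.079;100 0.022 -0.0415 0 0 0 -0.079;100 0.022 -0.0415 0 0 0 -0.079;100 0.022 -0.0415 0 0 0 -0.079;100 0.022 -0.0415 0 0 0 -0.079;100 0.022 -0.0415 0 0 0 -0.079;100 0.022 -0.0415 0 0 0 -0.079;100 0.022 -0.0415 0 0 0 -0.079",
  "newtons": 60
}}

```text
clock: 1.1
tcp_pos: [0.3424, 0.0937, 0.2452]
eef_rot: [1.544, 2.735, 0.001]
contact_force: [0.3, 0.9, 0.3]
opening: 1.001
grasp_force: 0.0
```

Emit:
{"api": "move_arm", "payload": {
  "increments": "100 0.022 -0.0415 0 0 0 -0.079;100 0.022 -0.0415 0 0 0 -0.079;100 0.022 -0.0415 0 0 0 -0.079;100 0.022 -0.0415 0 0 0 -0.079;100 0.022 -0.0415 0 0 0 -0.079;100 0.022 -0.0415 -0.005 0 0 -0.079;100 0.022 -0.0415 -0.01 0 0 -0.079;100 0.022 -0.0415 -0.01 0 0 -0.079;100 0.022 -0.0415 -0.01 0 0 -0.079;100 0.022 -0.0415 0 0 0 -0.079"
}}

```text
clock: 2.1
tcp_pos: [0.5621, -0.3208, 0.2075]
eef_rot: [-2.476, -1.928, 0.002]
contact_force: [0.9, 0.2, 0.6]
opening: 0.999
grasp_force: 0.0
```

```bash
python3 - <<'E'
from h import *
s=readout.sense();print(s['tcp_pos'],s['q'],s['contact_force'])
T=cv2.Rodrigues(np.array(s['eef_rot']))[0];print(np.degrees(np.arctan2(T[1,1],T[0,1])),T[:,2])
C=cam('wrist');f=grab_frame('wrist');cv2.imwrite('pics/w1.png',f);np.savez('w1.npz',K=C[0],D=C[1],R=C[2],t=C[3])
print(proj(C,[.562,-.319,.095]))
S=cam('scene')
print('spool',onz(S,[[223,309]],.045),'magnet',onz(S,[[204,184],[224,199],[212,186]],.03),'hammer',onz(S,[[320,258],[368,235]],.01),'can',onz(S,[[307,129]],.14))
E
```

```text
[ 0.56206915 -0.32079312  0.20753223] [-5.75724952e-01  4.16311443e-01  1.05269446e+00  1.28591431e-04
  1.67651736e+00 -3.28281282e-01] [0.92373551 0.23044436 0.64475886]
-14.176568545444697 [-0.00322735  0.00224724 -0.99999227]
[[260.78352513 192.95932256]]
spool [[ 0.75279955 -0.2809405   0.045     ]] magnet [[ 0.32794018 -0.09527081  0.03      ]
 [ 0.41965388 -0.07196668  0.03      ]
 [ 0.35037495 -0.07696666  0.03      ]] hammer [[0.76212354 0.06231969 0.01      ]
 [0.78286101 0.24470739 0.01      ]] can [[0.39216602 0.28424757 0.14      ]]
```

View pics/w1.png

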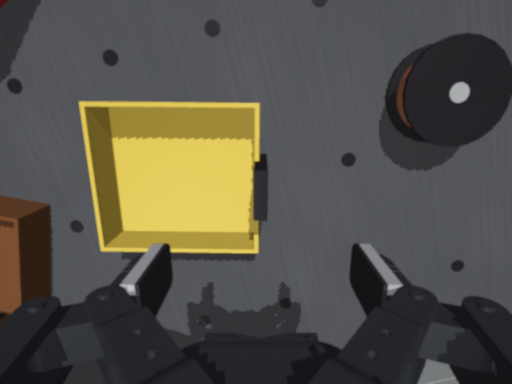

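Wrist view: tab top at about (261,190), matching the predicted (261,193), and the bin lies square with the image. Spool at (460,92), clear. Descend and grip.

Emit:
{"api": "move_arm", "payload": {
  "increments": "100 0 0.002 -0.035 0 0 0;100 0 0.002 -0.035 0 0 0;100 0 0 -0.035 0 0 0;100 0 0 -0.0295 0 0 0;0 0 0 0 0 0 0;0 0 0 0 0 0 0;0 0 0 0 0 0 0;0 0 0 0 0 0 0;0 0 0 0 0 0 0;0 0 0 0 0 0 0",
  "newtons": 80
}}

```text
clock: 3.15
tcp_pos: [0.5627, -0.3157, 0.0777]
eef_rot: [2.473, 1.933, 0.001]
contact_force: [-0.7, 0.6, 6.4]
opening: 0.125
grasp_force: 79.1
```

Emit:
{"api": "move_arm", "payload": {
  "increments": "0 0 0 0.01 0 0 0;0 0 0 0.01 0 0 -0.05;0 0 0 0 0 0 -0.1;0 0 0 0 0 0 -0.1;0 0 0 0 0 0 -0.1;0 0 0 0 0 0 -0.1;0 0 0 0 0 0 -0.1;0 0 0 0 0 0 -0.1;0 0 0 0 0 0 -0.1;0 0 0 0 0 0 -0.1"
}}

```text
clock: 4.15
tcp_pos: [0.5618, -0.3153, 0.0954]
eef_rot: [-3.054, -0.736, 0.001]
contact_force: [-0.4, 0.3, -3.5]
opening: 0.13
grasp_force: 78.1
```

Emit:
{"api": "move_arm", "payload": {
  "increments": "0 0 0 0 0 0 -0.1;0 0 0 0 0 0 -0.1;0 0 0.005 0 0 0 -0.1;0 -0.002 0.01 0 0 0 -0.1;0 -0.002 0.015 0 0 0 -0.1;0 -0.003 0.02 0 0 0 -0.1;0 -0.003 0.02 0 0 0 -0.039;0 -0.003 0.02 0 0 0 0;0 0 0.01 0 0 0 0;0 0 0 0 0 0 0"
}}

```text
clock: 5.15
tcp_pos: [0.5491, -0.2144, 0.0957]
eef_rot: [3.131, -0.252, -0.001]
contact_force: [-0.3, -0.8, -4.7]
opening: 0.128
grasp_force: 78.2
```

```bash
python3 - <<'E'
from h import *
s=readout.sense();print(s['tcp_pos'],s['q'],s['contact_force'])
T=cv2.Rodrigues(np.array(s['eef_rot']))[0];print(np.degrees(np.arctan2(T[1,1],T[0,1])),T[:,2])
f=grab_frame('wrist');g=grab_frame('side')
cv2.imwrite('pics/ws2.png',np.hstack([cv2.resize(f,(400,300)),g[100:250+150,150:512][:300]]))
cv2.imwrite('pics/w2.png',f);cv2.imwrite('pics/side2.png',g)
E
```

```text
[ 0.54910602 -0.21439947  0.09574513] [-4.34773728e-01  3.27391232e-01  1.39183647e+00 -2.52811807e-04
  1.42293232e+00  1.29650044e+00] [-0.33689763 -0.81385142 -4.69038943]
-99.19256325313378 [-6.19894339e-04  1.21830296e-05 -9.99999808e-01]Traceback (most recent call last):
  File "<stdin>", line 5, in <module>
    return _nx.concatenate(arrs, 1, dtype=dtype, casting=casting)
           ~~~~~~~~~~~~~~~^^^^^^^^^^^^^^^^^^^^^^^^^^^^^^^^^^^^^^^
ValueError: all the input array dimensions except for the concatenation axis must match exactly, but along dimension 0, the array at index 0 has size 300 and the array at index 1 has size 284
```

```bash
python3 - <<'E'
from h import *
C=cam('wrist');f=grab_frame('wrist');g=grab_frame('side')
cv2.imwrite('pics/ws2.png',np.hstack([cv2.resize(f,(400,300)),cv2.resize(g[90:360,152:512],(400,300))]))
cv2.imwrite('pics/w2.png',f)
h=cv2.cvtColor(f,cv2.COLOR_BGR2HSV)
red=(((h[...,0]<4)|(h[...,0]>176))&(h[...,1]>170)&(h[...,2]>70)).astype(np.uint8)
k,l,s,c=cv2.connectedComponentsWithStats(red)
for i in range(1,k):
    if s[i,4]>60: print(s[i],c[i],onz(C,[c[i]],.099))
print('handle pred',proj(C,[.5705,-.024,.099]))
E
```

```text
handle pred [[-136.80119023  281.76381619]]
```

View pics/ws2.png

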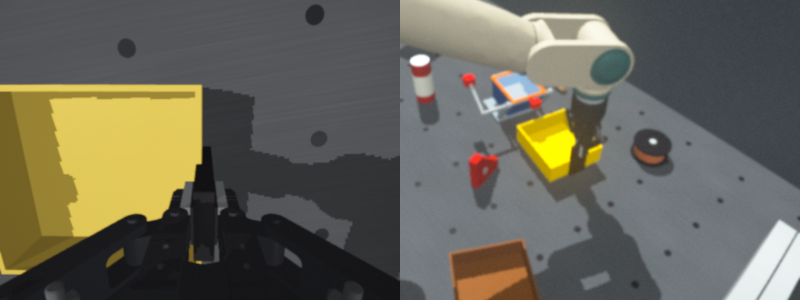

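Wrist view (left): the bin hangs level in the grip, square with the gripper. Side view (right): bin at (560,145), in line below the handle (535,102), magnet untouched. Now I lower it and slide it in.

Emit:
{"api": "move_arm", "payload": {
  "increments": "0 0 0.015 0 0 0 0;0 0 0.015 -0.01 0 0 0;0 0 0.005 -0.009 0 0 0;0 0 0 0 0 0 0;0 0 0.01 0 0 0 0;0 0 0.01 0 0 0 0;0 0 0.01 0 0 0 0;0 0 0 0 0 0 0;0 0 0 0 0 0 0;0 0 0 0 0 0 0"
}}

```text
clock: 6.35
tcp_pos: [0.5494, -0.1486, 0.0772]
eef_rot: [-3.129, 0.252, -0.0]
contact_force: [-0.6, 5.6, 5.4]
opening: 0.123
grasp_force: 81.7
```

```bash
python3 - <<'E'
from h import *
g=grab_frame('scene');g2=grab_frame('side');C=cam('scene');S=cam('side')
print(readout.sense()['tcp_pos'],readout.sense()['contact_force'])
a=cv2.resize(g[140:300,170:338],(500,476),interpolation=2);b=cv2.resize(g2[130:290,210:320],(300,436))
b=cv2.copyMakeBorder(b,0,40,0,0,0);cv2.imwrite('pics/sc3.png',np.hstack([a,b]))
for n,g_,c in(('scene',g,C),('side',g2,S)):
    h=cv2.cvtColor(g_,cv2.COLOR_BGR2HSV);yel=((h[...,0]>20)&(h[...,0]<34)&(h[...,1]>170)&(h[...,2]>60)).astype(np.uint8)
    k,l,s,cc=cv2.connectedComponentsWithStats(yel);i=1+np.argmax(s[1:,4])
    e=cv2.approxPolyDP(cv2.convexHull(np.argwhere(l==i)[:,::-1].astype(np.float32)),4,True).reshape(-1,2)
    print(n,e.tolist(),onz(c,e,.05).round(3).tolist())
o=np.array([.587,.081]);ex=np.array([.165,.986]);ey=np.array([-.986,.165])
P=lambda x,y,z:np.r_[o+x*ex+y*ey,z]
print(proj(C,[P(-.066,y,.05) for y in(-.075,.075)]),proj(S,[P(-.066,y,.05) for y in(-.075,.075)]))
E
```

```text
[ 0.54945908 -0.14864905  0.07719855] [-0.87689801  5.8306355   6.11950256]
scene [[262.0, 198.0], [282.0, 238.0], [235.0, 259.0], [227.0, 243.0], [230.0, 226.0], [242.0, 205.0]] [[0.497, 0.026, 0.05], [0.658, -0.01, 0.05], [0.64, -0.169, 0.05], [0.58, -0.16, 0.05], [0.533, -0.119, 0.05], [0.485, -0.044, 0.05]]
side [[286.0, 235.0], [269.0, 241.0], [245.0, 209.0], [244.0, 196.0], [282.0, 182.0], [291.0, 205.0]] [[0.494, -0.171, 0.05], [0.444, -0.159, 0.05], [0.467, -0.022, 0.05], [0.499, 0.026, 0.05], [0.636, 0.007, 0.05], [0.585, -0.091, 0.05]]
[[284.05266228 234.26639199]
 [263.27922491 198.72314697]] [[286.08505909 180.85725192]
 [244.36332608 195.15714286]]
```

View pics/sc3.png

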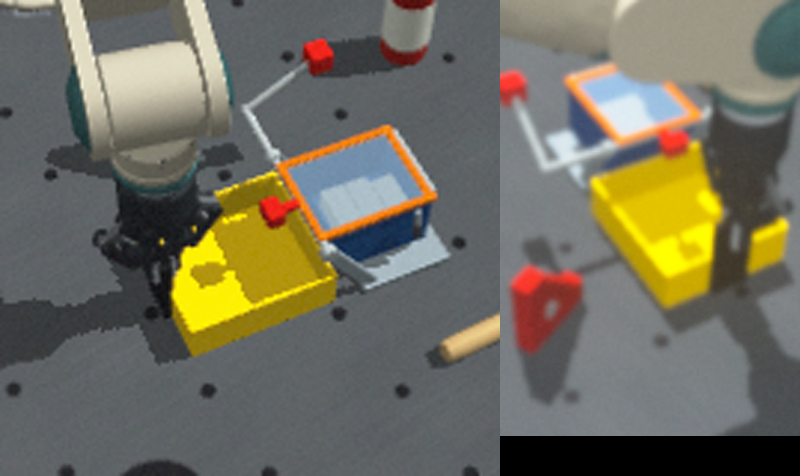

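The bin is in line under the lip. Its end corners at scene (281.6,232.4) and (262,198) are about 3 mm short of the target line, so I nudge 3 mm, release and retreat.

Emit:
{"api": "move_arm", "payload": {
  "increments": "0 0.0005 0.003 0 0 0 0;0 0 0 0 0 0 0;0 0 0 0.002 0 0 0;60 0 0 0 0 0 0;60 0 0 0 0 0 0;60 0 0 0 0 0 0;60 0 0 0.02 0 0 0;60 0 0 0.03 0 0 0;60 0 0 0.04 0 0 0;60 0 0 0.04 0 0 0"
}}

```text
clock: 7.45
tcp_pos: [0.5492, -0.1472, 0.2098]
eef_rot: [-3.131, 0.254, 0.002]
contact_force: [0.8, 0.4, 1.1]
opening: 0.602
grasp_force: 0.0
```

Emit:
{"api": "move_arm", "payload": {
  "increments": "85 0.002 0.01 0 0 0 0.13;85 0.002 0.01 0 0 0 0.13;85 0.002 0.01 0 0 0 0.13;85 0.002 0.01 0 0 0 0.13;85 0.002 0.01 0 0 0 0.13;85 0.002 0.01 0 0 0 0.13;85 0.002 0.01 0 0 0 0.13;85 0.002 0.01 0 0 0 0.13;85 0.002 0.01 0 0 0 0.13;85 0.002 0.01 0 0 0 0.13"
}}

```text
clock: 8.45
tcp_pos: [0.5696, -0.047, 0.2087]
eef_rot: [-2.642, -1.699, 0.0]
contact_force: [-0.3, -0.9, -0.7]
opening: 0.847
grasp_force: 0.0
```

Emit:
{"api": "move_arm", "payload": {
  "increments": "85 0 0.011 0 0 0 0.13;85 0 0.011 0 0 0 0.136;85 0 0 0 0 0 0;85 0 0 0 0 0 0;85 0 0 0 0 0 0;85 0 0 0 0 0 0;85 0 0 0 0 0 0;85 0 0 0 0 0 0;85 0 0 0 0 0 0;85 0 0 0 0 0 0"
}}

```text
clock: 9.45
tcp_pos: [0.5696, -0.0254, 0.2089]
eef_rot: [2.399, 2.028, 0.0]
contact_force: [0.2, -1.1, -1.0]
opening: 0.848
grasp_force: 0.0
```

```bash
python3 - <<'E'
from h import *
s=readout.sense();T=cv2.Rodrigues(np.array(s['eef_rot']))[0];print(s['tcp_pos'],np.degrees(np.arctan2(T[1,1],T[0,1])))
C=cam('wrist');f=grab_frame('wrist');cv2.imwrite('pics/w4.png',f)
h=cv2.cvtColor(f,cv2.COLOR_BGR2HSV)
red=(((h[...,0]<4)|(h[...,0]>176))&(h[...,1]>170)&(h[...,2]>70)).astype(np.uint8)
k,l,st,c=cv2.connectedComponentsWithStats(red)
for i in range(1,k):
    if st[i,4]>60: print(st[i],c[i],onz(C,[c[i]],.107))
org=((h[...,0]>5)&(h[...,0]<16)&(h[...,1]>180)&(h[...,2]>100)).astype(np.uint8)
k,l,st,c=cv2.connectedComponentsWithStats(org);i=1+np.argmax(st[1:,4])
e=cv2.approxPolyDP(cv2.convexHull(np.argwhere(l==i)[:,::-1].astype(np.float32)),6,True).reshape(-1,2);print('rim',e.tolist(),onz(C,e,.1).round(4).tolist())
E
```

```text
[ 0.56963577 -0.02542003  0.20885712] -9.58084734135162
[   0    0   59   53 2736] [26.95942982 26.25      ] [[0.43052155 0.12472598 0.107     ]]
[ 244  165   33   46 1034] [259.95454545 192.37524178] [[ 0.5697216  -0.02029542  0.107     ]]
[  17  218  120   88 2859] [ 75.7173837  262.44316194] [[ 0.40367203 -0.05529454  0.107     ]]
rim [[322.0, 154.0], [325.0, 112.0]] [[0.623, 0.0006, 0.1], [0.6289, 0.0321, 0.1]]
```

View pics/w4.png

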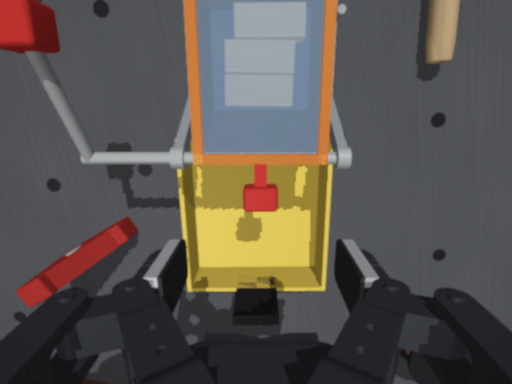

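Wrist view: handle block centred at (260,198), directly under the TCP. The bin sits under the lip, square, with its sides at columns 180–331 against the lid's 188–333. The three coupons are visible at (270,20)–(258,90). I descend on the handle.

Emit:
{"api": "move_arm", "payload": {
  "increments": "85 0 0 -0.035 0 0 0;85 0 0 -0.035 0 0 0;85 0 0 -0.03 0 0 0;85 0 0.0005 -0.013 0 0 0;85 0 0 0 0 0 0;0 0 0 0 0 0 0;0 0 0 0 0 0 0;0 0 0 0 0 0 0;0 0 0 0 0 0 0;0 0 0 0 0 0 0",
  "newtons": 60
}}

```text
clock: 10.5
tcp_pos: [0.5695, -0.0248, 0.0978]
eef_rot: [2.399, 2.028, -0.0]
contact_force: [-7.3, 0.5, 8.0]
opening: 0.314
grasp_force: 59.7
```

```bash
python3 - <<'E'
from h import *
s=readout.sense();p=s['tcp_pos'];print(p,s['opening'],s['grasp_force'],s['contact_force'])
psi=np.radians(80.5);ex=np.array([np.cos(psi),np.sin(psi)])
H0=np.arctan2(.003,-.164);R=.164
# handle: angle from -x direction; start a0
f=lambda a:np.r_[-R*np.cos(a)*ex,R*np.sin(a)]
a0=np.arcsin(.003/R)
th=np.r_[np.linspace(0,2.35,20)]
P=np.array([f(a0+t) for t in th])
print(np.diff(P,axis=0).round(4).tolist(), (P[-1]-P[0]).round(4))
E
```

```text
[ 0.56945564 -0.02482022  0.09775743] 0.3141095128334192 59.71011221408844 [-7.34027879  0.49967737  8.02812067]
[[0.0003, 0.0016, 0.0202], [0.0007, 0.004, 0.0199], [0.0011, 0.0064, 0.0192], [0.0015, 0.0087, 0.0182], [0.0018, 0.0109, 0.017], [0.0022, 0.0129, 0.0155], [0.0025, 0.0146, 0.0138], [0.0027, 0.0162, 0.0119], [0.0029, 0.0175, 0.0097], [0.0031, 0.0186, 0.0075], [0.0032, 0.0194, 0.0051], [0.0033, 0.0198, 0.0026], [0.0033, 0.02, 0.0001], [0.0033, 0.0199, -0.0024], [0.0032, 0.0194, -0.0048], [0.0031, 0.0187, -0.0072], [0.003, 0.0177, -0.0095], [0.0027, 0.0164, -0.0116], [0.0025, 0.0148, -0.0136]] [0.0464 0.2775 0.1116]
```

Emit:
{"api": "move_arm", "payload": {
  "increments": "0 0.0003 0.0016 0.0202 0 0 0;0 0.0007 0.004 0.0199 0 0 0;0 0.0011 0.0064 0.0192 0 0 0;0 0.0015 0.0087 0.0182 0 0 0;0 0.0018 0.0109 0.017 0 0 0;0 0.0022 0.0129 0.0155 0 0 0;0 0.0025 0.0146 0.0138 0 0 0;0 0.0027 0.0162 0.0119 0 0 0;0 0.0029 0.0175 0.0097 0 0 0;0 0.0031 0.0186 0.0075 0 0 0"
}}

```text
clock: 11.5
tcp_pos: [0.5881, 0.0863, 0.2508]
eef_rot: [2.399, 2.026, -0.001]
contact_force: [-1.9, -2.4, -1.5]
opening: 0.316
grasp_force: 59.8
```

Emit:
{"api": "move_arm", "payload": {
  "increments": "0 0.0032 0.0194 0.0051 0 0 0;0 0.0033 0.0198 0.0026 0 0 0;0 0.0033 0.02 0.0001 0 0 0;0 0.0033 0.0199 -0.0024 0 0 0;0 0.0032 0.0194 -0.0048 0 0 0;0 0.0031 0.0187 -0.0072 0 0 0;0 0.003 0.0177 -0.0095 0 0 0;0 0.0027 0.0164 -0.0116 0 0 0;0 0.002 0.012 -0.011 0 0 0;0 0 0 0 0 0 0"
}}

```text
clock: 12.5
tcp_pos: [0.616, 0.2519, 0.21]
eef_rot: [2.397, 2.03, 0.004]
contact_force: [2.1, 6.4, 4.4]
opening: 0.316
grasp_force: 60.4
```

Emit:
{"api": "move_arm", "payload": {
  "increments": "60 0 0 0 0 0 0;60 0 0 0 0 0 0;60 0 0 0 0 0 0;60 0 0 0.02 0 0 0;60 0 0 0.03 0 0 0;60 0 0 0.03 0 0 0;60 -0.01 -0.01 0 0 0 0;60 -0.04 -0.02 0 0 0 0;60 -0.04 -0.03 0 0 0 0;60 -0.04 -0.03 0 0 0 0"
}}

```text
clock: 13.5
tcp_pos: [0.4839, 0.1587, 0.289]
eef_rot: [-2.399, -2.028, 0.002]
contact_force: [0.3, -0.9, 1.8]
opening: 0.597
grasp_force: 0.0
```

```bash
python3 - <<'E'
from h import *
s=readout.sense();T=cv2.Rodrigues(np.array(s['eef_rot']))[0];print(s['tcp_pos'],np.degrees(np.arctan2(T[1,1],T[0,1])),s['contact_force'])
C=cam('wrist');f=grab_frame('wrist');g=grab_frame('scene')
cv2.imwrite('pics/c5.png',np.hstack([cv2.resize(f,(400,300)),cv2.resize(g[100:280,170:410],(400,300))]))
h=cv2.cvtColor(f,cv2.COLOR_BGR2HSV)
red=(((h[...,0]<4)|(h[...,0]>176))&(h[...,1]>170)&(h[...,2]>70)).astype(np.uint8)
k,l,st,c=cv2.connectedComponentsWithStats(red)
for i in range(1,k):
    if st[i,4]>60: print(st[i],c[i],onz(C,[c[i]],.15))
E
```

```text
[0.4838946  0.1587222  0.28900166] -9.570952168709155 [ 0.34665456 -0.90178953  1.83200443]
[ 417   16   59   60 2362] [443.14013548  39.63590178] [[0.64989193 0.25546129 0.15      ]]
[143  28  37  60 590] [168.27627119  65.32542373] [[0.42566401 0.27352357 0.15      ]]
[223 221  28  32 860] [236.59302326 236.9244186 ] [[0.45228762 0.1133406  0.15      ]]
[199 299  41  36 813] [220.68265683 316.74292743] [[0.41855529 0.02678681 0.15      ]]
```

View pics/c5.png

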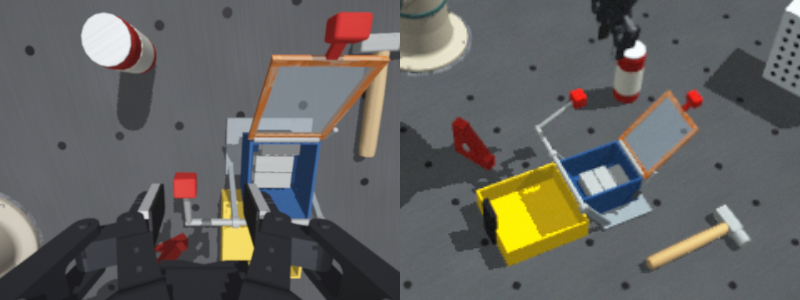

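The lid is standing open by itself: handle at crop (695,98) in the scene view. The knob is at wrist full-frame (237,237), giving world (0.4525, 0.1135), which agrees with the station model. Now I grip it.

Emit:
{"api": "move_arm", "payload": {
  "increments": "85 -0.016 -0.023 0 0 0 0;85 -0.0155 -0.0225 0 0 0 0;85 0 0 -0.04 0 0 0;85 0 0 -0.04 0 0 0;85 0 0 -0.04 0 0 0;85 0 0 -0.027 0 0 0;85 0 0 0 0 0 0;0 0 0 0 0 0 0;0 0 0 0 0 0 0;0 0 0 0 0 0 0",
  "newtons": 70
}}

```text
clock: 14.6
tcp_pos: [0.4542, 0.1148, 0.145]
eef_rot: [-2.399, -2.028, -0.002]
contact_force: [-40.7, 7.5, 26.6]
opening: 0.348
grasp_force: 20.5
```

```bash
python3 - <<'E'
from h import *
psi=np.radians(80.5);ex=np.array([np.cos(psi),np.sin(psi)])
a0=np.arctan2(.05,.085);f=lambda a:np.r_[.0986*np.cos(a)*ex,.0986*np.sin(a)]
P=np.array([f(a0+t) for t in np.linspace(0,1.9,20)])
for r in np.diff(P,axis=0).round(4):print(*r)
E
```

```text
-0.0009 -0.0053 0.0082
-0.001 -0.0061 0.0077
-0.0011 -0.0068 0.007
-0.0013 -0.0075 0.0063
-0.0014 -0.0081 0.0055
-0.0014 -0.0086 0.0046
-0.0015 -0.009 0.0037
-0.0016 -0.0093 0.0028
-0.0016 -0.0095 0.0019
-0.0016 -0.0097 0.0009
-0.0016 -0.0097 -0.0001
-0.0016 -0.0097 -0.0011
-0.0016 -0.0095 -0.0021
-0.0015 -0.0093 -0.003
-0.0015 -0.0089 -0.0039
-0.0014 -0.0085 -0.0048
-0.0013 -0.008 -0.0057
-0.0012 -0.0074 -0.0064
-0.0011 -0.0067 -0.0071
```

Emit:
{"api": "move_arm", "payload": {
  "increments": "0 -0.001 0 0 0 0 0;0 0 0 0 0 0 0;0 0 0 0 0 0 0;0 0 0 0 0 0 0;0 0 0 0 0 0 0;0 0 0 0 0 0 0;0 0 0 0 0 0 0;0 0 0 0 0 0 0;0 0 0 0 0 0 0;0 0 0 0 0 0 0"
}}

```text
clock: 15.6
tcp_pos: [0.4529, 0.1149, 0.1455]
eef_rot: [-2.398, -2.029, -0.002]
contact_force: [-8.5, 2.0, 9.7]
opening: 0.311
grasp_force: 69.9
```

Emit:
{"api": "move_arm", "payload": {
  "increments": "0 -0.0009 -0.0053 0.0082 0 0 0;0 -0.001 -0.0061 0.0077 0 0 0;0 -0.0011 -0.0068 0.007 0 0 0;0 -0.0013 -0.0075 0.0063 0 0 0;0 -0.0014 -0.0081 0.0055 0 0 0;0 -0.0014 -0.0086 0.0046 0 0 0;0 -0.0015 -0.009 0.0037 0 0 0;0 -0.0016 -0.0093 0.0028 0 0 0;0 -0.0016 -0.0095 0.0019 0 0 0;0 -0.0016 -0.0097 0.0009 0 0 0"
}}

```text
clock: 16.6
tcp_pos: [0.4396, 0.0363, 0.194]
eef_rot: [-2.395, -2.029, -0.007]
contact_force: [-4.7, 9.4, 5.5]
opening: 0.314
grasp_force: 72.2
```

Emit:
{"api": "move_arm", "payload": {
  "increments": "0 -0.0016 -0.0097 -0.0001 0 0 0;0 -0.0016 -0.0097 -0.0011 0 0 0;0 -0.0016 -0.0095 -0.0021 0 0 0;0 -0.0015 -0.0093 -0.003 0 0 0;0 -0.0008 -0.0045 -0.002 0 0 0;0 -0.0007 -0.0044 -0.0019 0 0 0;0 -0.0007 -0.0043 -0.0024 0 0 0;0 -0.0007 -0.0042 -0.0024 0 0 0;0 -0.0007 -0.004 -0.0028 0 0 0;0 -0.0006 -0.004 -0.0029 0 0 0"
}}

```text
clock: 17.6
tcp_pos: [0.4285, -0.0297, 0.1725]
eef_rot: [2.399, 2.028, -0.002]
contact_force: [-7.7, -1.3, 5.9]
opening: 0.317
grasp_force: 72.0
```

Emit:
{"api": "move_arm", "payload": {
  "increments": "0 -0.0006 -0.0037 -0.0032 0 0 0;0 -0.0006 -0.0037 -0.0032 0 0 0;0 -0.0006 -0.0034 -0.0035 0 0 0;0 -0.0005 -0.0033 -0.0036 0 0 0;0 0 0 0 0 0 0;0 0 0 0 0 0 0;0 0 0 0 0 0 0;0 0 0 0 0 0 0;0 0 0 0 0 0 0;0 0 0 0 0 0 0"
}}

```text
clock: 18.6
tcp_pos: [0.426, -0.0439, 0.1582]
eef_rot: [2.399, 2.028, -0.004]
contact_force: [-7.4, -3.9, 0.7]
opening: 0.317
grasp_force: 71.5
```

```bash
python3 - <<'E'
from h import *
g=grab_frame('scene');g2=grab_frame('side')
cv2.imwrite('pics/c6.png',np.hstack([cv2.resize(g[100:280,170:410],(400,300)),cv2.resize(g2[80:320,180:420],(400,300))]))
E
```

```text
(no output)
```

View pics/c6.png

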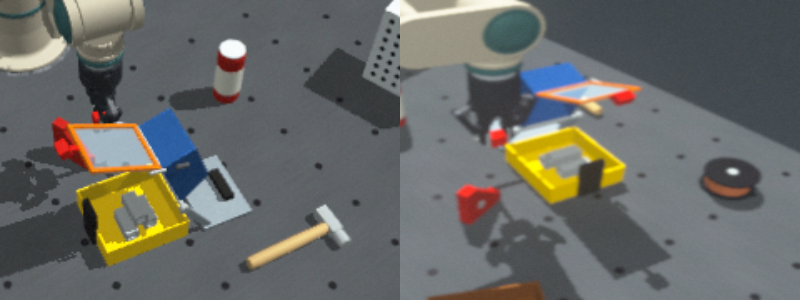

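The coupons lie in the bin at crop (135,213). The box is tipped about 1.9 rad with the lid still back. Now I lower it by the reversed arc.

Emit:
{"api": "move_arm", "payload": {
  "increments": "0 0.0011 0.0067 0.0071 0 0 0;0 0.0012 0.0074 0.0064 0 0 0;0 0.0013 0.008 0.0057 0 0 0;0 0.0014 0.0085 0.0048 0 0 0;0 0.0015 0.0089 0.0039 0 0 0;0 0.0015 0.0093 0.003 0 0 0;0 0.0016 0.0095 0.0021 0 0 0;0 0.0016 0.0097 0.0011 0 0 0;0 0.0016 0.0097 0.0001 0 0 0;0 0.0016 0.0097 -0.0009 0 0 0"
}}

```text
clock: 19.7
tcp_pos: [0.4411, 0.0455, 0.1931]
eef_rot: [-2.397, -2.029, -0.004]
contact_force: [-5.7, 5.3, 4.9]
opening: 0.316
grasp_force: 72.1
```

Emit:
{"api": "move_arm", "payload": {
  "increments": "0 0.0016 0.0095 -0.0019 0 0 0;0 0.0016 0.0093 -0.0028 0 0 0;0 0.0015 0.009 -0.0037 0 0 0;0 0.0014 0.0086 -0.0046 0 0 0;0 0.0014 0.0081 -0.0055 0 0 0;0 0.0013 0.0075 -0.0063 0 0 0;0 0.0011 0.0068 -0.007 0 0 0;0 0.001 0.0061 -0.0077 0 0 0;0 0.0009 0.0053 -0.0082 0 0 0;0 0 0 0 0 0 0"
}}

```text
clock: 20.7
tcp_pos: [0.4529, 0.115, 0.1455]
eef_rot: [2.398, 2.03, 0.001]
contact_force: [-10.7, -0.1, 12.2]
opening: 0.312
grasp_force: 73.0
```

Emit:
{"api": "move_arm", "payload": {
  "increments": "60 0 0 0 0 0 0;60 0 0 0 0 0 0;60 0 0 0 0 0 0;60 0 0 0 0 0 0;60 0 0 0.02 0 0 0;60 0 0 0.035 0 0 0;60 0 0 0.04 0 0 0;60 0 0 0.03 0 0 0;60 -0.02 0 0.0 0 0 0;60 -0.02 0 0 0 0 0"
}}

```text
clock: 21.7
tcp_pos: [0.413, 0.1143, 0.269]
eef_rot: [2.399, 2.027, 0.003]
contact_force: [0.6, -0.5, -0.8]
opening: 0.598
grasp_force: 0.0
```

```bash
python3 - <<'E'
from h import *
g=grab_frame('scene');g2=grab_frame('side')
cv2.imwrite('pics/c7.png',np.hstack([cv2.resize(g[160:280,210:370],(400,300),interpolation=2),cv2.resize(g2[130:250,210:370],(400,300),interpolation=2)]))
def red(im):
    h=cv2.cvtColor(im,cv2.COLOR_BGR2HSV);return (((h[...,0]<4)|(h[...,0]>176))&(h[...,1]>190)&(h[...,2]>90)).astype(np.uint8)
k,l,s,c=cv2.connectedComponentsWithStats(red(g))
print([(c[i].round(1),s[i,4]) for i in range(1,k) if s[i,4]>25])
E
```

```text
[(array([314.3,  14.2]), np.int32(304)), (array([307.7, 137. ]), np.int32(67)), (array([276.6, 158.4]), np.int32(85)), (array([304. , 158.5]), np.int32(34)), (array([345.5, 159.7]), np.int32(73)), (array([212.5, 186.4]), np.int32(326))]
```

View pics/c7.png

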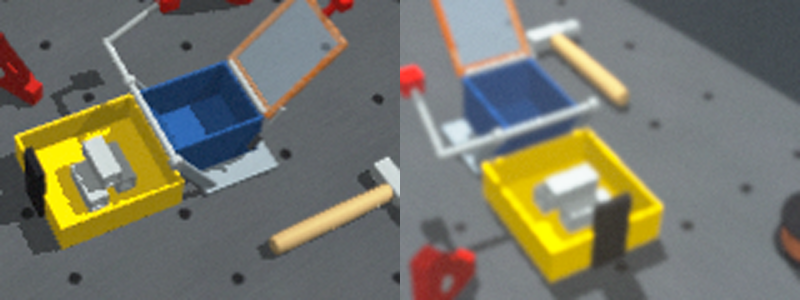

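The box is empty and back down, with the knob at its starting pixel (276.6,158.4). All three coupons are in the flat bin at crop (105,170), the top one resting on the other two and below the limit. I hand in.

```bash
python3 -c "
from station import job
print(job.hand_in())"
```

```text
the job is handed in; nothing more can be done
None
```

I handed the job in at about 22 s: all three coupons are in the yellow bin, which stands flat under the lip. The lid stayed open by itself, the box is back on its rest, the gripper is clear, and the bystanders looked undisturbed in the last pictures. The hand-in call gave no verdict.

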